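Turn the chassis plate home on its peg and bolt it

ROBOT

A 7-joint arm with a two-finger parallel gripper is mounted at the origin on the work surface. World frame = base frame: x ahead of the robot, y to its left, z up, the work surface at z = 0. Lengths are in m, angles in rad, forces in N, time in s.
With the tool pointing down it reaches from about 0.425 to 1.025 m from the base axis. Payload 9.4 kg.
Tool frame: the origin (TCP) lies on the centre line of the jaws, within the pads' length; the fingertips stand 22 mm ahead of it and the grasp point (between the pads) lies 3 mm ahead of it; z points along the fingers, y is the direction in which the jaws open and shut (so a half turn about z gives the same grasp; the last joint's range is limited). The gripper opens to 85 mm and grips with 20 to 120 N. Pads are 22 mm wide; open, the fingers measure 114 mm over their backs; the gripper's body (76 mm by 85 mm) begins 54 mm behind the grasp point. The pads swing forward as they close: fully open they stand 13 mm farther back than shut.
Start: joints at [1.238, 0.599, -0.003, 1.599, 0.002, 0.943, -0.08], TCP at [0.183, -0.701, 0.253] pointing down, gripper open.
Joint ranges: [-2.57, 2.57], [-0.35, 1.97], [-1.29, 1.29], [0.11, 2.56], [-1.05, 4.19], [0.11, 1.86], [-2.63, 2.63]. Speed limits (rad/s): [2.22, 2.22, 3.01, 3.01, 3.14, 3.14, 3.14].

INTERFACE

Orientations are given as a 3x3 rotation matrix whose columns are the frame's x, y, z axes.
In Python, from plant import bot, read_camera, job gives the robot as it stands. The module is installed in compiled form; this text tells all that it offers.
- The arm moves only by the tool apply_moves, never from a script. Its argument "targets" is a list of rows, each a list of 2 entries, a list of its own where there are three numbers: the shift along the world's x, y, z normalised to -1 to 1, where 1 is 20 mm, then the turn about the world's z normalised to -1 to 1, where 1 is pi/4 rad. In form: [[[x, y, z], yaw], ...]. A call has 1 to 8 rows; each row shifts and turns the pose as measured when the row begins; what a row does not reach is not made up. A row lasts 1/12 s, in which the tool goes at most 41.7 mm and 7.16 degrees, less where a joint would pass 70% of its speed; a pose out of reach is approached as far as the arm can. A call with a number of a shift or a turn outside -1 to 1 is refused whole. A call with a gripper value outside its range is refused whole. "claw" is the gripper's target within -1 to 1 (fully open at 1, half-way at 0, shut at -1), set as the call begins (left out, the last holds). The fingers move at their own pace and stop on an object; the grip force is fixed at half the most. Time passes only in rows, so rows that do not move let the fingers close. It gives the time, the measured TCP pose, the force and the opening at its end, in the units of the state.
- bot.observe(): the state, without advancing time (a new reading comes with each control period).
- read_camera(name): name is "side" or "top"; returns a dict with "frame" (480x640x3 uint8, red, green, blue), "K" (3x3 intrinsics, pixels), "origin" and "orientation" of the camera in the world. Camera axes: x right, y up, looking along -z (the intrinsics and any distortion apply to the point x, -y, -z); pixel columns grow to the right and rows downward; lengths in m; the calibration is good to about 2 mm. A picture is of the moment at which its call begins. There is no depth.
- job.sign_off(): hands the job in, once; it reports no verdict.
The state is a dict: "t": time; "joint_pos": joint angles; "qd": joint speeds; "effort": joint torques, N m; "eef_pos": TCP position; "tool_rot": TCP orientation; "wrist_force": force on the tool from outside, world axes, zero at the start; "ft_torque": the same for the moment, N m; "gripper_width": opening from 0.0 (shut) to 1.0 (fully open).
Only numpy, scipy, OpenCV 4.12 (cv2) and the standard library are available. Lean on these libraries where they do the work, as an engineer would, in place of code of your own. Each camera call takes 0.05 s, during which the arm holds its last target.

TASK

The aluminium chassis plate lies askew on the assembly jig with the slot in one corner around the brass peg: keep it on the peg and lying flat, and turn it by pushing its opposite corner until its far edge meets the rubber-nosed stop, then press it there with 10 N, give or take 2 N (and never more than 15 N), for a full second so that it seats. Then slide the bolt with the red knob fully home into the notch in the plate's end, without forcing it against the plate, and let go of everything. Leave the other things on the jig and bench where they are.

Things in the scene. Friction and masses are not known exactly. Their poses are not given: they have to be found in the camera images.
- jig: assembly jig fixed to the bench: base 180 (x) x 250 (y) x 12 mm, origin centre of its underside at bench height, z up; far is +x, left +y. Two rest pads, tops 26 mm up, carry the plate: x -55 to 30, y -85 to -25 mm and x -25 to 30, y -25 to 25 mm; else the base top is 12 mm up. Square to the jig, the plate lies over x -40 to 40, y -105 to 45 mm
- jig_peg (a point): centre of the top of the fixed brass peg, 8 mm diameter, at x 24, y -97 mm of the jig, its top 40 mm up
- plate: loose flat aluminium plate 80 (x) x 150 (y) x 6 mm, about 0.2 kg, underside 26 mm up. Origin on the underside in the slot where the peg stands: it reaches x -64 to 16, y -8 to 142 mm. Slot 11 mm wide, along y, open at the right end, bottom at y 8. It starts turned 0.25 to 0.55 rad counter-clockwise (from above), left end towards the robot; home is about parallel to the jig
- plate_corner (a point): top of the plate's near left corner, diagonally opposite the slot (plate x -64, y 142 mm): the corner to push, towards the jig's +x
- plate_notch (a point): centre of the notch for the bolt at the plate's left end face (plate x -16, y 142 mm), top side; the notch is 36 mm wide (x) and 16 mm deep (y), cut through
- stop: fixed dark steel housing of the stop, 30 x 26 x 30 mm, origin at jig x 70, y 25, z 12 mm. From it a springy rubber nose (16 mm across, axis 29 mm up, about 5 N per mm) points to -x and meets the plate's far edge. The nose tip lies at jig x 32 to 48 mm, screwed in or out for each job; the poses do not tell this, it must be felt. The home angle varies with it by 0.07 rad either way
- bolt (a joint): travel of the lock bolt in m: 0 drawn back, 0.018 home at a firm end, starts 0 to 0.003; slides along the jig's -y with about 2.5 N of friction and stays where left. Its steel tongue is 14 mm wide (jig x 1 to 15 mm), 25 to 33 mm up, tip at jig y 51 mm when the joint reads 0; it enters the notch after 6 mm and ends 12 mm inside
- bolt_knob (a point): centre of the top of the bolt's red upright round knob, 16 mm diameter, top 63 mm above the bench and 30 mm tall, moving with the bolt; at jig x 8, y 91 mm when the joint reads 0
- valve: small black valve (tube), a closed can 26 mm across, 55 mm tall, standing on the jig's base near its far right corner; a bystander, not to be moved
- nut: brass round nut 22 mm across, 12 mm tall, on the jig's base near its far left corner; a bystander, not to be moved
- if_can: square aluminium coil can 45 x 45 x 75 mm with a stud on top, on the bench to the left; a bystander, not to be moved
- screwdriver: screwdriver lying on the bench to the right; a bystander, not to be moved
- spool: metal wire spool 60 mm across, 46 mm tall, on the bench to the left; a bystander, not to be moved
- meter: yellow hand-held meter 170 x 85 x 38 mm lying on the bench to the right; a bystander, not to be moved
- screw_tray: red open tray 80 x 90 x 25 mm on the bench to the right; a bystander, not to be moved
Mind the look-alikes: they are no part of the job. What is meant by the plate is not blue or green, and is the larger of those in its own colour.

How it is judged:
On the way, in this order (a step that is already met when the one before it is completed fails the run):
1. the plate, turned to within 0.085 rad of square, bears on the stop (over 1.5 N) while the fingers press it with 7.5 to 12.5 N, for 0.4 s (angle between the x axis of plate and the x axis of jig, either way round below 0.085 rad and contact force between the fingers and plate between 7.5 and 12.5 N and contact force between plate and stop above 1.5 N), for 0.4 s.
2. the bolt is slid home, at least 15.5 mm (value of joint bolt above 0.0155 m), for 0.2 s.
At the end, for the whole second after the job is handed in: the plate lies flat (within 0.04 rad) and still, within 0.085 rad of square to the jig, its slot on the peg (within 7 mm), and the bolt is at least 15.5 mm home in its notch (angle between the x axis of plate and the x axis of jig, either way round below 0.085 rad and value of joint bolt above 0.0155 m and horizontal distance between plate and jig_peg below 0.007 m and angle between plate's own z axis and vertical below 0.04 rad and linear speed of plate below 0.01 m/s); the robot touches nothing.
It fails at once if the plate is pushed by the fingers or onto the stop with more than 16 N (contact force between the fingers and plate above 16 N or contact force between plate and stop above 16 N).
It fails at once if the plate comes off the peg or is lifted or tipped (horizontal distance between plate and jig_peg above 0.009 m or angle between plate's own z axis and vertical above 0.12 rad).
It fails at once if the bolt is forced against the plate with more than 20 N (contact force between bolt and plate above 20 N).
It fails at once if a bystander is moved more than 20 mm (distance of any of valve, nut, if_can, screwdriver, spool, meter, screw_tray from where it was at the start of the episode above 0.02 m).
It also fails if it takes over 64 s, if anything falls off the work surface, if the arm or the gripper's body presses on something with over 40 N, if the wrist force passes 120 N, or if a joint passes its speed limit or range.

## Working session

There is one attempt and no reset: what is moved stays moved. The work goes in short steps, Python scripts to look and compute and a tool call to move; the robot and the scene stay as the last step left them, time stands still between calls to the robot, and variables do not carry over. Pictures are saved under pics/ and viewed, and the job is handed in when it is done.

Besides the shell and the picture viewer there is one more tool, called as name([rows], argument=value, ...), one row to a line, values as JSON. apply_moves: Moves the arm, as the interface text tells. Its arguments: {"type":"object","properties":{"targets":{"type":"array"},"claw":{"type":"number"}},"required":["targets"]}

```bash
mkdir -p pics
python3 - <<'E'
from plant import bot, read_camera
import cv2,numpy as np
for n in("side","top"):
    c=read_camera(n); cv2.imwrite(f"pics/{n}0.png",c["frame"][:,:,::-1]); print(n,c["K"].tolist(),c["origin"],np.round(c["orientation"],4).tolist(),[k for k in c])
print(bot.observe())
E
```

```text
side [[555.3307866497563, 0.0, 320.18937111113183], [0.0, 555.3307866497563, 239.32799041364422], [0.0, 0.0, 1.0]] [0.26765958 1.04601127 0.76313185] [[-0.9496, 0.1645, -0.2669], [-0.3135, -0.4867, 0.8154], [0.0043, 0.8579, 0.5137]] ['frame', 'K', 'origin', 'orientation']
top [[471.1112815133881, 0.0, 317.1280062686635], [0.0, 471.1112815133881, 242.53527756191068], [0.0, 0.0, 1.0]] [ 0.53938841 -0.03410783  1.10016401] [[-0.0273, 0.9958, -0.0869], [-0.9996, -0.0267, 0.0086], [0.0062, 0.0871, 0.9962]] ['frame', 'K', 'origin', 'orientation']
{'t': 0.1, 'joint_pos': array([ 1.23829204,  0.60005081, -0.00253612,  1.6000615 ,  0.0017973 ,
        0.94291769, -0.07983989]), 'qd': array([ 6.58728677e-05, -2.08461706e-03,  1.91101907e-04, -6.80462767e-04,
        8.65673925e-04,  1.93196177e-04,  7.61233318e-04]), 'effort': array([ 5.17705848e-03, -7.77978086e+01,  1.56977065e+00, -2.58624816e+01,
        1.26536808e-02,  5.48765034e-03, -5.66401582e-05]), 'eef_pos': array([ 0.18332627, -0.70102299,  0.25249514]), 'tool_rot': array([[ 9.67457276e-01,  2.53033944e-01, -4.92421553e-04],
       [ 2.53034387e-01, -9.67456346e-01,  1.34813275e-03],
       [-1.35273010e-04, -1.42886042e-03, -9.99998970e-01]]), 'wrist_force': array([ 0.78724158, -0.14595661, -0.32564372]), 'ft_torque': array([ 0.02205704, -0.05054884, -0.0153158 ]), 'gripper_width': 0.9980933985042003}
```

View pics/top0.png

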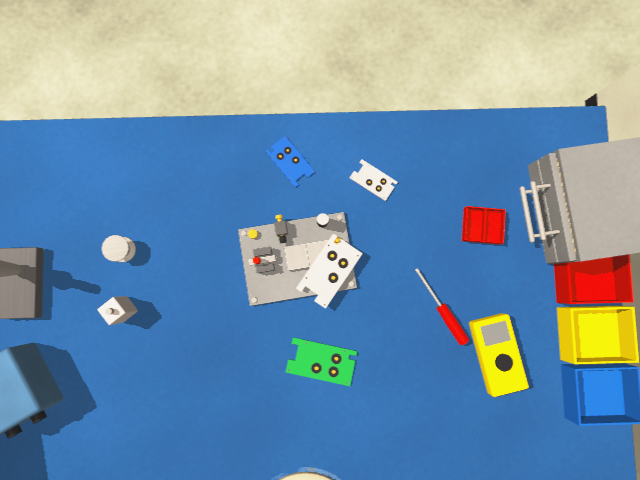

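View pics/side0.png

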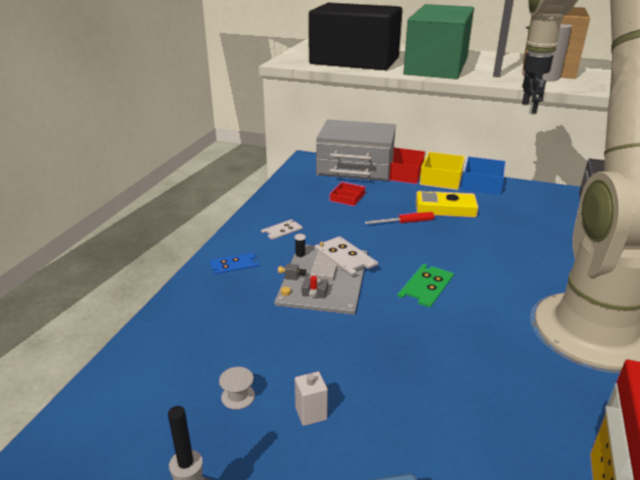

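The top view shows the jig at about (240–358, 212–305), the askew plate at about (332, 271) and the red knob at about (257, 260). I'll zoom in on these.

```bash
cat > h.py <<'E'
import numpy as np,cv2
def ray(c,u,v):
    K=c["K"]; d=np.array([(u-K[0,2])/K[0,0],-(v-K[1,2])/K[1,1],-1.0]); return c["origin"],c["orientation"]@d
def onz(c,u,v,z):
    o,d=ray(c,u,v); return o+d*(z-o[2])/d[2]
def proj(c,p):
    q=c["orientation"].T@(np.asarray(p)-c["origin"]); K=c["K"]
    return np.array([K[0,2]+K[0,0]*q[0]/-q[2],K[1,2]+K[1,1]*q[1]/q[2]])
E
python3 - <<'E'
import cv2
a=cv2.imread("pics/top0.png")[200:320,225:375]; cv2.imwrite("pics/topz.png",cv2.resize(a,None,fx=5,fy=5,interpolation=cv2.INTER_CUBIC))
a=cv2.imread("pics/side0.png")[225:325,265:385]; cv2.imwrite("pics/sidez.png",cv2.resize(a,None,fx=6,fy=6,interpolation=cv2.INTER_CUBIC))
E
```

```text
(no output)
```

View pics/topz.png

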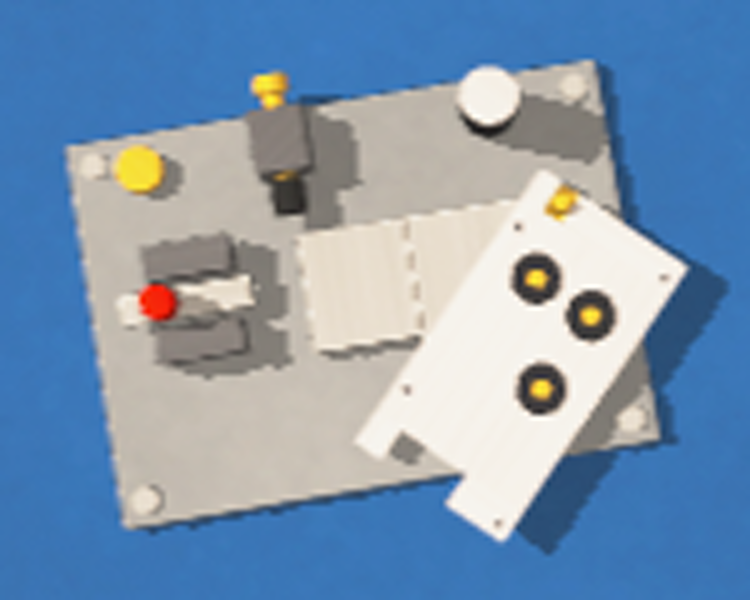

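View pics/sidez.png

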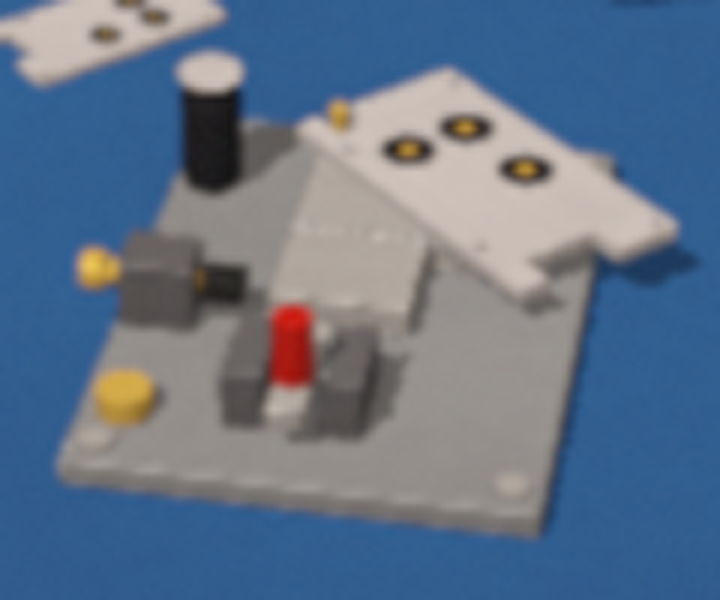

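```bash
cat >> h.py <<'E'
def fit(local,world):
    # 2D rigid fit: world = R(th) local + t
    L=np.array(local,float);W=np.array(world)[:,:2];l=L-L.mean(0);w=W-W.mean(0)
    th=np.arctan2((l[:,0]*w[:,1]-l[:,1]*w[:,0]).sum(),(l*w).sum())
    R=np.array([[np.cos(th),-np.sin(th)],[np.sin(th),np.cos(th)]]);t=W.mean(0)-R@L.mean(0)
    return th,R,t,np.linalg.norm(W-(L@R.T+t),axis=1)
E
python3 - <<'E'
from h import *
from plant import read_camera
np.set_printoptions(precision=4,suppress=True)
T=read_camera("top");S=read_camera("side")
tz=lambda p:((p[0]+.5)/5-.5+225,(p[1]+.5)/5-.5+200)
sz=lambda p:((p[0]+.5)/6-.5+265,(p[1]+.5)/6-.5+225)
jw=[onz(T,*tz(p),.012) for p in[(68,147),(595,62),(660,438),(127,527)]]
th,R,t,r=fit([(.09,.125),(.09,-.125),(-.09,-.125),(-.09,.125)],jw);print("jig",th,t,r)
jsw=[onz(S,*sz(p),.012) for p in[(62,466),(541,522)]];print("side jig left corners",jsw,"pred",R@[.09,.125]+t,R@[-.09,.125]+t)
pw=[onz(T,*tz(p),.032) for p in[(542,170),(688,268),(500,543),(355,442)]]
tp,Rp,tt,rp=fit([(.016,-.008),(-.064,-.008),(-.064,.142),(.016,.142)],pw);print("plate",tp,tp-th,tt,rp)
print("peg from jig",R@[.024,-.097]+t,"corner",Rp@[-.064,.142]+tt)
k=onz(T,*tz((157,300)),.063);print("knob",k,"pred",R@[.008,.091]+t, "jig y", R.T@(k[:2]-t))
k=onz(S,*sz((291,318)),.063);print("knob side",k,R.T@(k[:2]-t))
v=onz(T,*tz((489,96)),.067);print("valve",v,R.T@(v[:2]-t)); v=onz(T,*tz((140,169)),.024);print("nut",R.T@(v[:2]-t))
E
```

```text
jig 0.13690044982112481 [0.5996 0.0036] [0.0013 0.0019 0.0016 0.0018]
side jig left corners [array([0.6678, 0.1433, 0.012 ]), array([0.4916, 0.1189, 0.012 ])] pred [0.6717 0.1397] [0.4934 0.1151]
plate 0.9411336997712674 0.8042332499501426 [ 0.6364 -0.0883] [0.0002 0.0004 0.0004 0.0002]
peg from jig [ 0.6366 -0.0892] corner [ 0.4839 -0.0564]
knob [0.5958 0.0925 0.063 ] pred [0.5951 0.0948] jig y [0.0083 0.0886]
knob side [0.5948 0.0954 0.063 ] [0.0078 0.0916]
valve [ 0.6819 -0.0561  0.067 ] [ 0.0733 -0.0704]
nut [0.0718 0.0916]
```

The plate measures about 0.80 rad askew, more than the brief's 0.25–0.55. The fit residuals are under 0.5 mm and its origin falls on the peg, so I trust the measurement. I'll check it against the side view, then approach.

Run:
```python
from h import *
from plant import read_camera
np.set_printoptions(precision=4,suppress=True)
S=read_camera("side")
sz=lambda p:((p[0]+.5)/6-.5+265,(p[1]+.5)/6-.5+225)
pw=[onz(S,*sz(p),.032) for p in[(305,124),(450,68),(676,225),(530,298)]]
tp,Rp,tt,rp=fit([(.016,-.008),(-.064,-.008),(-.064,.142),(.016,.142)],pw);print("plate",tp,tt,rp)
```

```text
plate 0.9411905217258453 [ 0.6347 -0.089 ] [0.0023 0.0023 0.0022 0.0048]
```

apply_moves([
  [[0.46, 1, 0], -0.04],
  [[0.46, 1, 0], -0.04],
  [[0.46, 1, 0], -0.04],
  [[0.46, 1, 0], -0.04],
  [[0.46, 1, 0], -0.04],
  [[0.46, 1, 0], -0.04],
  [[0.46, 1, 0], -0.04],
  [[0.46, 1, 0], -0.04],
], claw=-1)

```text
t: 0.92
eef_pos: [0.2543, -0.5385, 0.2509]
tool_rot: [[1.0, -0.014, -0.003], [-0.014, -1.0, 0.0], [-0.003, -0.0, -1.0]]
wrist_force: [1.0, -0.6, -0.2]
gripper_width: -0.004
```

The side view gives the same plate angle, 0.941 rad in the world frame. Continuing.

apply_moves([
  [[0.47, 1, 0], 0],
  [[0.47, 1, 0], 0],
  [[0.47, 1, 0], 0],
  [[0.47, 1, 0], 0],
  [[0.47, 1, 0], 0],
  [[0.47, 1, 0], 0],
  [[0.47, 1, 0], 0],
  [[0.47, 1, 0], 0],
])

```text
t: 1.58
eef_pos: [0.3323, -0.37, 0.2515]
tool_rot: [[1.0, -0.017, -0.002], [-0.017, -1.0, -0.001], [-0.002, 0.001, -1.0]]
wrist_force: [-0.1, -0.1, -1.0]
gripper_width: -0.006
```

apply_moves([
  [[0.47, 1, -0.3], 0],
  [[0.47, 1, -0.6], 0],
  [[0.47, 1, -0.8], 0],
  [[0.47, 1, -0.8], 0],
  [[0.47, 1, -0.8], 0],
  [[0.47, 1, -0.8], 0],
  [[0.47, 1, -0.8], 0],
  [[0.47, 1, -0.8], 0],
])

```text
t: 2.25
eef_pos: [0.4126, -0.2038, 0.1383]
tool_rot: [[1.0, -0.019, 0.01], [-0.019, -1.0, -0.007], [0.01, 0.007, -1.0]]
wrist_force: [1.4, -0.2, -0.8]
gripper_width: 0.001
```

apply_moves([
  [[0.35, 0.7, -0.6], 0],
  [[0.35, 0.7, -0.6], 0],
  [[0.35, 0.7, -0.6], 0],
  [[0.35, 0.7, -0.6], 0],
  [[0.3, 0.6, -0.5], 0],
  [[0.2, 0.4, -0.3], 0],
  [[0, 0, 0], 0],
  [[0, 0, 0], 0],
])

```text
t: 2.92
eef_pos: [0.455, -0.1188, 0.0686]
tool_rot: [[1.0, -0.011, 0.009], [-0.01, -1.0, -0.006], [0.009, 0.006, -1.0]]
wrist_force: [-0.5, -0.6, 0.2]
gripper_width: -0.001
```

```bash
cat > snap.py <<'E'
import sys
from h import *
from plant import read_camera,bot
n=sys.argv[1]
for c,(r0,r1,c0,c1) in (("top",(200,320,225,375)),("side",(205,325,265,425))):
    f=read_camera(c)["frame"][:,:,::-1]; cv2.imwrite(f"pics/{c}_{n}_full.png",f)
    cv2.imwrite(f"pics/{c}_{n}.png",cv2.resize(f[r0:r1,c0:c1],None,fx=5,fy=5,interpolation=cv2.INTER_CUBIC))
s=bot.observe();print(s["t"],s["eef_pos"],s["wrist_force"])
E
python3 snap.py 1
```

```text
3.0167 [ 0.45492639 -0.1194261   0.06906069] [-0.52332898 -0.1842804   0.23110717]
```

View pics/side_1.png

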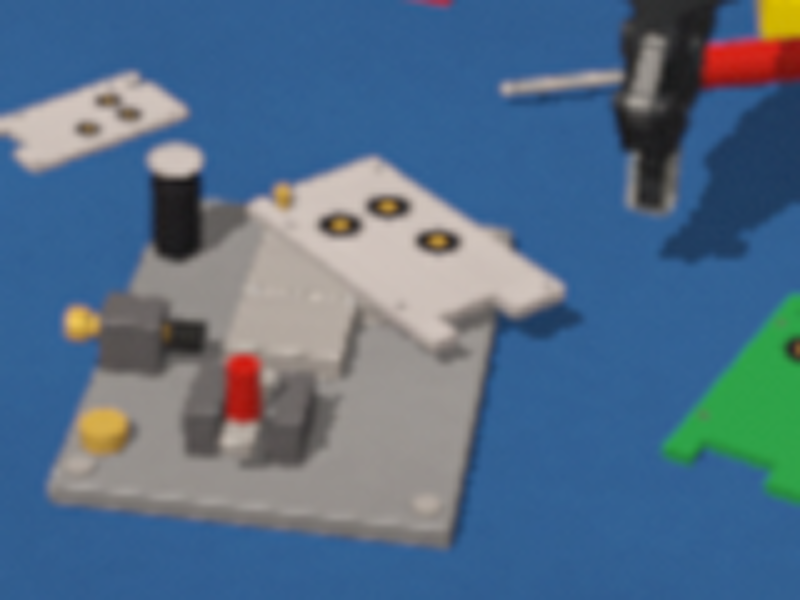

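View pics/top_1.png

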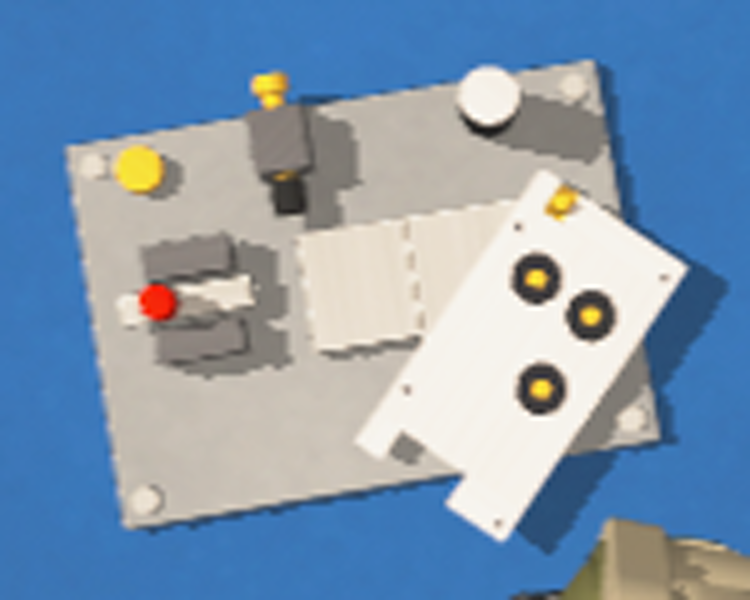

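The side view shows the closed fingertips at zoomed (650, 210), clear of the plate. Next I'll work out the tip height from that.

Run:
```python
from h import *
from plant import read_camera
S=read_camera("side")
for z in(.03,.035,.04,.045,.05):
    for c in [(.466,-.105),(.444,-.105)]:
        p=proj(S,[*c,z]);print(z,c,(p+.5-[265,205])*5)
```

```text
0.03 (0.466, -0.105) [622.21093703 247.48075478]
0.03 (0.444, -0.105) [666.27511173 255.17511646]
0.035 (0.466, -0.105) [622.90092881 238.89609812]
0.035 (0.444, -0.105) [667.0513326  246.56792463]
0.04 (0.466, -0.105) [623.59352144 230.27908247]
0.04 (0.444, -0.105) [667.83049201 237.9281485 ]
0.045 (0.466, -0.105) [624.28872965 221.62952453]
0.045 (0.444, -0.105) [668.61260668 229.25560269]
0.05 (0.466, -0.105) [624.9865683 212.9472396]
0.05 (0.444, -0.105) [669.39769346 220.5501004 ]
```

apply_moves([
  [[0, 0, -0.6], 0],
  [[0, 0, -0.6], 0],
  [[0.3, 0.45, -0.1], 0],
  [[0.3, 0.45, 0], 0],
  [[0.3, 0.45, 0], 0],
  [[0.2, 0.3, 0], 0],
  [[0.1, 0.1, 0], 0],
  [[0, 0, 0], 0],
])

```text
t: 3.73
eef_pos: [0.4825, -0.0847, 0.0476]
tool_rot: [[1.0, -0.019, 0.018], [-0.019, -1.0, -0.008], [0.018, 0.007, -1.0]]
wrist_force: [0.2, -0.7, -0.0]
gripper_width: 0.0
```

apply_moves([
  [[0, 0, -0.2], 0],
  [[0, 0, -0.15], 0],
  [[0, 0, 0], 0],
])

```text
t: 3.98
eef_pos: [0.483, -0.0842, 0.0409]
tool_rot: [[1.0, -0.018, 0.019], [-0.017, -1.0, -0.008], [0.019, 0.008, -1.0]]
wrist_force: [-0.3, 0.2, 0.5]
gripper_width: -0.0
```

```bash
python3 snap.py 2
```

```text
4.0833 [ 0.4828946  -0.0844088   0.04110485] [ 0.39923389 -0.19784419  0.97393365]
```

View pics/side_2.png

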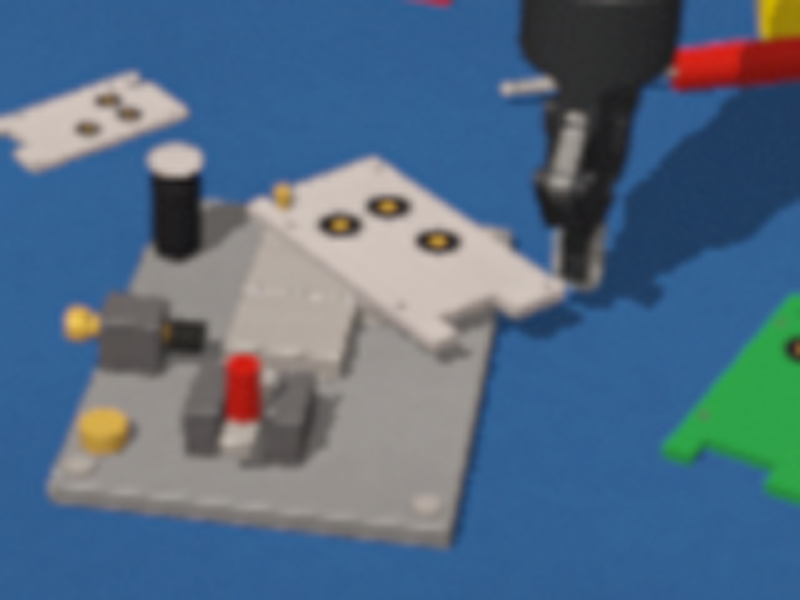

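Run:
```python
import numpy as np
p=None
for f in [.941,.86,.78,.7,.62,.54,.46,.38,.3,.26,.22,.18,.14,.1,.06]:
    a=f+2.0395; q=np.array([.6366,-.089])+.1417*np.array([np.cos(a),np.sin(a)])-[.011,.0145]
    print(f,q.round(4),None if p is None else ((q-p)/.02).round(3)); p=q
```

```text
0.941 [ 0.4857 -0.0808] None
0.86 [ 0.488  -0.0695] [0.115 0.562]
0.78 [ 0.4912 -0.0586] [0.158 0.544]
0.7 [ 0.4952 -0.048 ] [0.201 0.53 ]
0.62 [ 0.5001 -0.0378] [0.242 0.512]
0.54 [ 0.5057 -0.028 ] [0.283 0.491]
0.46 [ 0.5121 -0.0186] [0.321 0.467]
0.38 [ 0.5193 -0.0098] [0.357 0.44 ]
0.3 [ 0.5271 -0.0016] [0.391 0.41 ]
0.26 [0.5312 0.0022] [0.208 0.193]
0.22 [0.5355 0.0059] [0.215 0.184]
0.18 [0.54   0.0094] [0.222 0.176]
0.14 [0.5446 0.0127] [0.229 0.167]
0.1 [0.5493 0.0159] [0.236 0.157]
0.06 [0.5541 0.0189] [0.242 0.148]
```

apply_moves([
  [[0.06, 0.09, 0], 0],
  [[0.06, 0.09, 0], 0],
  [[0.03, 0.1, 0], 0],
  [[0.03, 0.11, 0], 0],
  [[0.03, 0.11, 0], 0],
  [[0.03, 0.11, 0], 0],
  [[0.03, 0.11, 0], 0],
  [[0.03, 0.11, 0], 0],
])

```text
t: 4.75
eef_pos: [0.4883, -0.0676, 0.041]
tool_rot: [[1.0, -0.021, 0.017], [-0.021, -1.0, -0.009], [0.017, 0.008, -1.0]]
wrist_force: [-0.4, -0.4, 0.1]
gripper_width: 0.0
```

```bash
python3 snap.py 3
```

```text
4.85 [ 0.48839465 -0.06731917  0.0410423 ] [ 0.16611982 -0.23039748  0.11170937]
```

View pics/side_3.png

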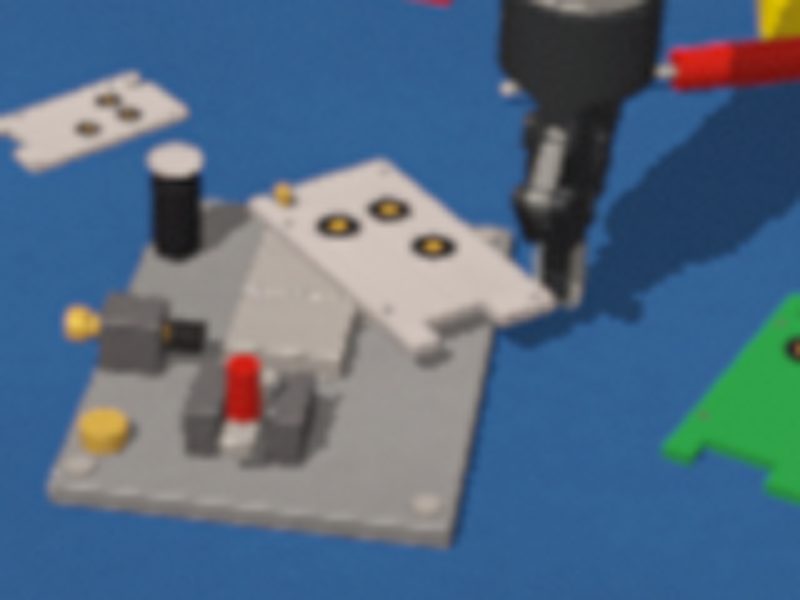

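View pics/top_3.png

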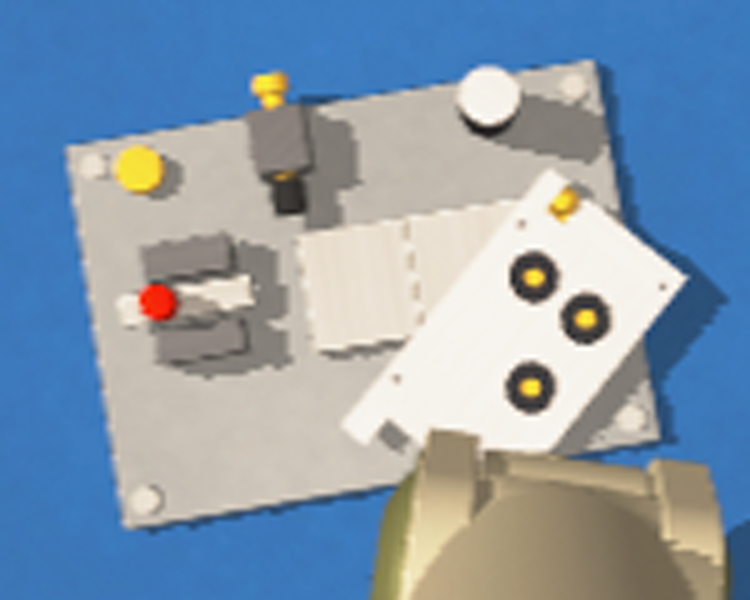

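```bash
cat > pl.py <<'E'
import sys
from h import *
from plant import read_camera
np.set_printoptions(precision=4,suppress=True)
T=read_camera("top")
def plate(cs):
    # cs: zoomed coords: far-right, near-right, far-left corners
    tz=lambda p:((p[0]+.5)/5-.5+225,(p[1]+.5)/5-.5+200)
    th,R,t,r=fit([(.016,-.008),(-.064,-.008),(.016,.142)],[onz(T,*tz(p),.032) for p in cs])
    off=R.T@(np.array([.6364,-.0888])-t)
    print("phi",th,"rel jig",th-.137,"peg in plate frame",off,"res",r)
a=list(map(float,sys.argv[1:])); plate([a[0:2],a[2:4],a[4:6]])
E
python3 pl.py 553 169 689 279 341 427
```

```text
phi 0.8606565773799515 rel jig 0.7236565773799515 peg in plate frame [0.0024 0.0011] res [0.0007 0.0005 0.0011]
```

The plate followed the push to phi = 0.86 and is still on the peg. Continuing along the arc.

apply_moves([
  [[0.04, 0.14, 0], 0],
  [[0.04, 0.14, 0], 0],
  [[0.04, 0.14, 0], 0],
  [[0.045, 0.14, 0], 0],
  [[0.05, 0.13, 0], 0],
  [[0.05, 0.13, 0], 0],
  [[0.06, 0.13, 0], 0],
  [[0.06, 0.13, 0], 0],
])

```text
t: 5.57
eef_pos: [0.4963, -0.0445, 0.041]
tool_rot: [[1.0, -0.021, 0.017], [-0.021, -1.0, -0.009], [0.017, 0.008, -1.0]]
wrist_force: [-0.1, -0.1, -0.7]
gripper_width: 0.004
```

apply_moves([
  [[0.06, 0.13, 0], 0],
  [[0.06, 0.13, 0], 0],
  [[0.06, 0.13, 0], 0],
  [[0.065, 0.13, 0], 0],
  [[0.07, 0.12, 0], 0],
  [[0.07, 0.12, 0], 0],
  [[0.07, 0.12, 0], 0],
  [[0.07, 0.12, 0], 0],
])

```text
t: 6.23
eef_pos: [0.5079, -0.0221, 0.041]
tool_rot: [[1.0, -0.021, 0.017], [-0.021, -1.0, -0.009], [0.017, 0.008, -1.0]]
wrist_force: [-1.0, -0.9, -0.4]
gripper_width: -0.002
```

```bash
python3 snap.py 4
```

```text
6.3333 [ 0.50815236 -0.02174961  0.04102646] [0.05107839 0.07354722 0.81680824]
```

View pics/top_4.png

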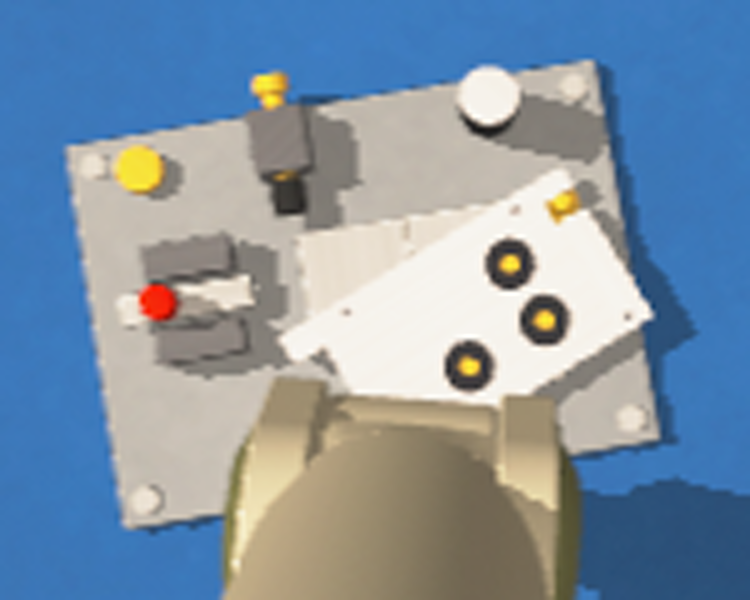

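View pics/side_4.png

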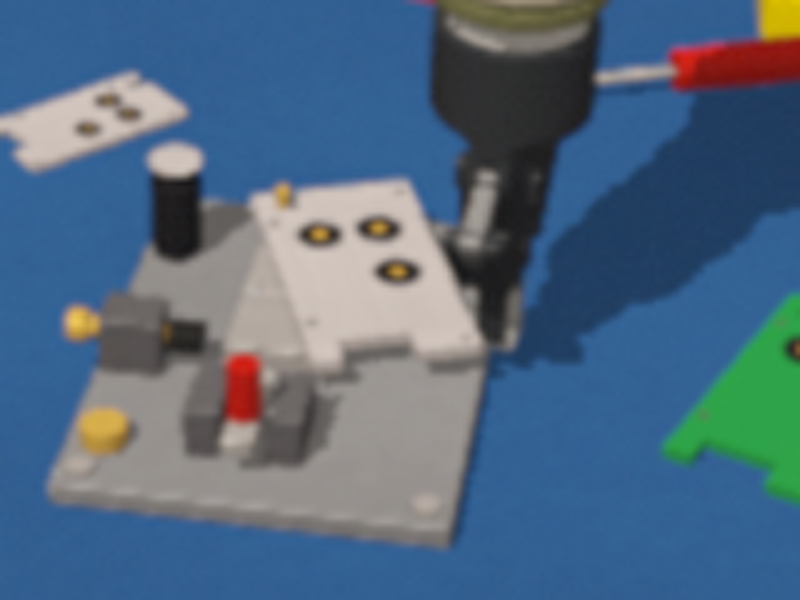

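```bash
python3 pl.py 566 169 654 313 281 340
```

```text
phi 0.5251542480666447 rel jig 0.38815424806664467 peg in plate frame [0.0018 0.0012] res [0.0017 0.0017 0.0005]
```

apply_moves([
  [[0.08, 0.11, 0], 0],
  [[0.08, 0.11, 0], 0],
  [[0.08, 0.1, 0], 0],
  [[0.085, 0.1, 0], 0],
  [[0.09, 0.1, 0], 0],
  [[0.09, 0.095, 0], 0],
  [[0.09, 0.09, 0], 0],
  [[0.09, 0.09, 0], 0],
])

```text
t: 7.05
eef_pos: [0.5219, -0.0055, 0.041]
tool_rot: [[1.0, -0.022, 0.015], [-0.022, -1.0, -0.009], [0.016, 0.009, -1.0]]
wrist_force: [-1.5, -1.1, 0.1]
gripper_width: -0.0
```

apply_moves([
  [[0.06, 0.055, 0], 0],
  [[0.06, 0.055, 0], 0],
  [[0.06, 0.055, 0], 0],
  [[0.06, 0.055, 0], 0],
  [[0.06, 0.055, 0], 0],
  [[0.06, 0.05, 0], 0],
  [[0.06, 0.05, 0], 0],
])

```text
t: 7.63
eef_pos: [0.5311, 0.0031, 0.041]
tool_rot: [[1.0, -0.022, 0.015], [-0.021, -1.0, -0.009], [0.015, 0.009, -1.0]]
wrist_force: [-1.5, -0.9, 0.6]
gripper_width: -0.0
```

```bash
python3 snap.py 5
```

```text
7.7333 [0.5313548  0.00320493 0.04094338] [-0.18998963 -0.3445055   0.04020737]
```

View pics/top_5.png

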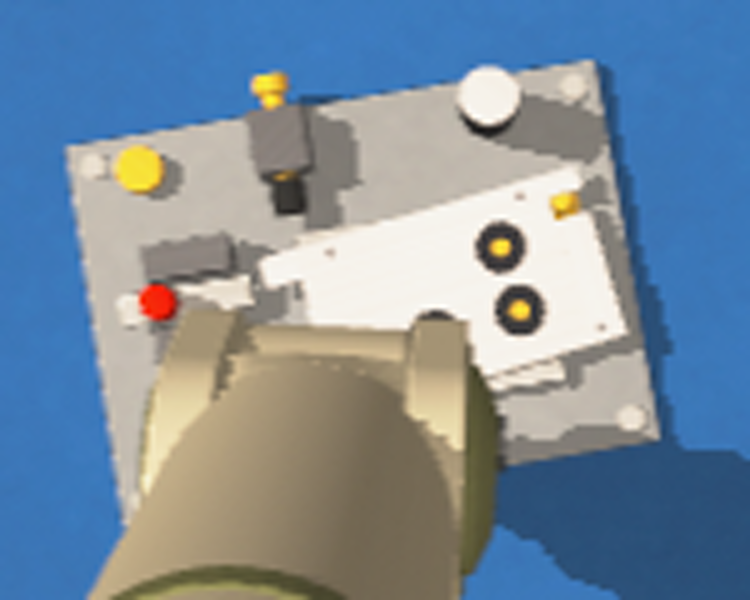

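View pics/side_5.png

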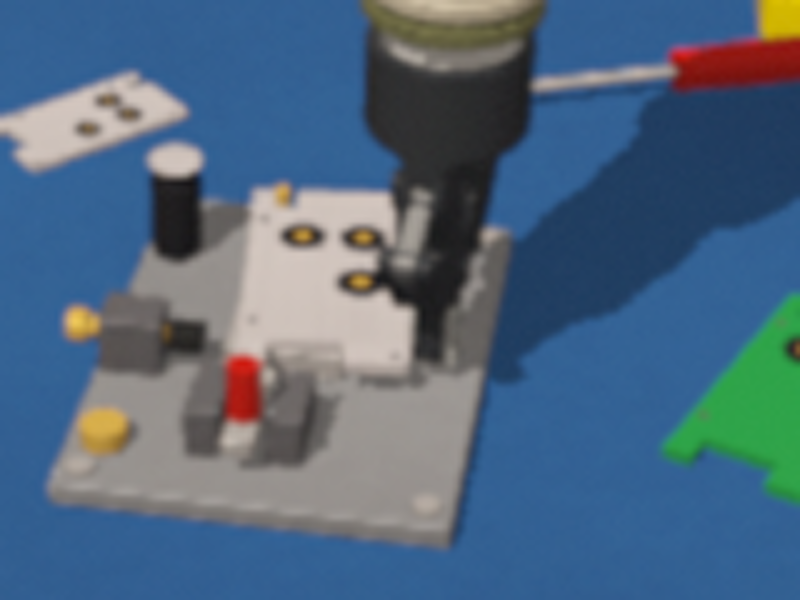

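```bash
python3 pl.py 575 167 627 333 260 260
python3 - <<'E'
from h import *
from plant import read_camera
T=read_camera("top")
t=np.array([.5996,.0036]);c,s=np.cos(.137),np.sin(.137);R=np.array([[c,-s],[s,c]])
for p,z in(((290,213),.029),((290,213),.037),((253,290),.033),((157,301),.063)):
    u=((p[0]+.5)/5-.5+225,(p[1]+.5)/5-.5+200); print(R.T@(onz(T,*u,z)[:2]-t))
E
```

```text
phi 0.26503460724819844 rel jig 0.12803460724819843 peg in plate frame [0.0012 0.0028] res [0.0006 0.0004 0.0002]
[0.0400942  0.02656931]
[0.03931082 0.02615331]
[0.00783479 0.04841082]
[0.00789972 0.08865935]
```

apply_moves([
  [[0.05, 0.04, 0], 0],
  [[0.05, 0.04, 0], 0],
  [[0.05, 0.04, 0], 0],
  [[0.05, 0.04, 0], 0],
  [[0.05, 0.035, 0], 0],
  [[0.05, 0.035, 0], 0],
  [[0.05, 0.035, 0], 0],
  [[0.05, 0.035, 0], 0],
])

```text
t: 8.5
eef_pos: [0.5393, 0.0092, 0.0409]
tool_rot: [[1.0, -0.022, 0.014], [-0.022, -1.0, -0.009], [0.014, 0.009, -1.0]]
wrist_force: [-1.1, -0.4, 1.4]
gripper_width: 0.0
```

apply_moves([
  [[0.03, 0.02, 0], 0],
  [[0.03, 0.02, 0], 0],
  [[0.03, 0.02, 0], 0],
  [[0.03, 0.02, 0], 0],
])

```text
t: 8.83
eef_pos: [0.542, 0.0111, 0.0409]
tool_rot: [[1.0, -0.022, 0.014], [-0.022, -1.0, -0.009], [0.014, 0.009, -1.0]]
wrist_force: [-1.1, -0.7, 0.9]
gripper_width: 0.003
```

apply_moves([
  [[0.02, 0.015, 0], 0],
  [[0.02, 0.015, 0], 0],
  [[0.02, 0.015, 0], 0],
  [[0.02, 0.015, 0], 0],
])

```text
t: 9.17
eef_pos: [0.5438, 0.0124, 0.0409]
tool_rot: [[1.0, -0.022, 0.014], [-0.022, -1.0, -0.009], [0.014, 0.009, -1.0]]
wrist_force: [0.1, -0.7, 0.6]
gripper_width: -0.002
```

```bash
python3 snap.py 6
```

```text
9.2667 [0.54386556 0.01241172 0.04092636] [-0.52806597  0.10258678  1.558154  ]
```

View pics/top_6.png

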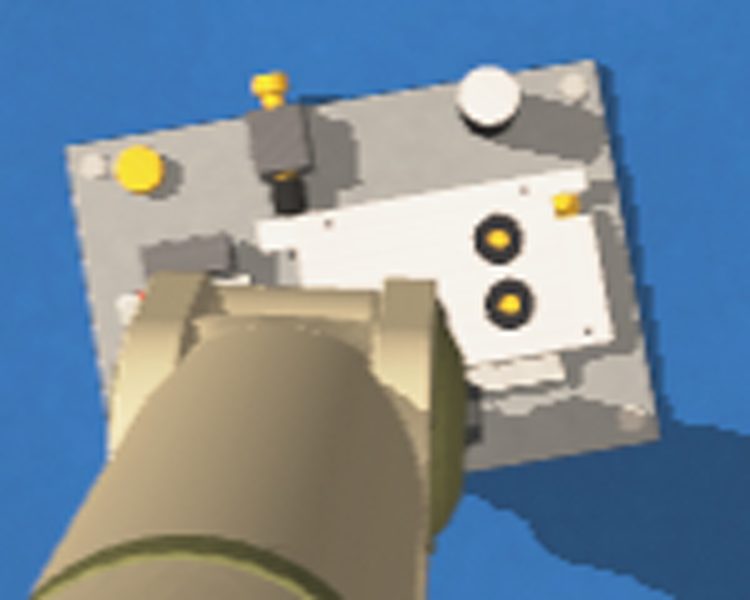

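The far edge is about at the nose (288, 213). I'll advance in small steps and feel for contact.

apply_moves([
  [[0.02, 0.01, 0], 0],
  [[0.02, 0.01, 0], 0],
])

```text
t: 9.43
eef_pos: [0.5446, 0.0128, 0.0409]
tool_rot: [[1.0, -0.022, 0.014], [-0.022, -1.0, -0.009], [0.014, 0.009, -1.0]]
wrist_force: [-1.3, -0.1, 0.3]
gripper_width: -0.0
```

apply_moves([
  [[0.02, 0.01, 0], 0],
  [[0.02, 0.01, 0], 0],
])

```text
t: 9.6
eef_pos: [0.5452, 0.0133, 0.0409]
tool_rot: [[1.0, -0.022, 0.014], [-0.022, -1.0, -0.009], [0.014, 0.009, -1.0]]
wrist_force: [-1.2, 0.5, 0.2]
gripper_width: 0.001
```

apply_moves([
  [[0.02, 0.01, 0], 0],
  [[0.01, 0.005, 0], 0],
])

```text
t: 9.77
eef_pos: [0.5455, 0.0135, 0.0409]
tool_rot: [[1.0, -0.022, 0.013], [-0.022, -1.0, -0.009], [0.013, 0.009, -1.0]]
wrist_force: [-1.7, -0.8, 0.4]
gripper_width: -0.001
```

apply_moves([
  [[0.02, 0.01, 0], 0],
  [[0.02, 0.005, 0], 0],
])

```text
t: 9.93
eef_pos: [0.5456, 0.0135, 0.0408]
tool_rot: [[1.0, -0.022, 0.011], [-0.022, -1.0, -0.009], [0.012, 0.009, -1.0]]
wrist_force: [-3.3, -0.6, 1.7]
gripper_width: -0.001
```

apply_moves([
  [[0.02, 0.005, 0], 0],
  [[0.02, 0.005, 0], 0],
])

```text
t: 10.1
eef_pos: [0.5456, 0.0135, 0.0408]
tool_rot: [[1.0, -0.022, 0.01], [-0.022, -1.0, -0.01], [0.01, 0.009, -1.0]]
wrist_force: [-4.2, -0.5, 2.8]
gripper_width: 0.004
```

apply_moves([
  [[0.02, 0.005, 0.005], 0],
  [[0.02, 0.005, 0.005], 0],
])

```text
t: 10.27
eef_pos: [0.5458, 0.0136, 0.0409]
tool_rot: [[1.0, -0.022, 0.009], [-0.022, -1.0, -0.01], [0.009, 0.01, -1.0]]
wrist_force: [-4.0, -1.7, 1.0]
gripper_width: -0.001
```

apply_moves([
  [[0.02, 0.005, 0.005], 0],
  [[0.02, 0.005, 0.005], 0],
])

```text
t: 10.43
eef_pos: [0.5459, 0.0138, 0.0409]
tool_rot: [[1.0, -0.023, 0.007], [-0.022, -1.0, -0.01], [0.007, 0.01, -1.0]]
wrist_force: [-4.7, -2.1, 1.1]
gripper_width: 0.002
```

apply_moves([
  [[0.03, 0.005, 0.005], 0],
  [[0.03, 0.005, 0.005], 0],
])

```text
t: 10.6
eef_pos: [0.5462, 0.0138, 0.041]
tool_rot: [[1.0, -0.023, 0.005], [-0.023, -1.0, -0.01], [0.005, 0.01, -1.0]]
wrist_force: [-5.8, -1.3, 2.0]
gripper_width: -0.0
```

apply_moves([
  [[0.03, 0.005, 0.005], 0],
  [[0.03, 0.005, 0.005], 0],
])

```text
t: 10.77
eef_pos: [0.5462, 0.0139, 0.041]
tool_rot: [[1.0, -0.023, 0.002], [-0.023, -1.0, -0.01], [0.003, 0.01, -1.0]]
wrist_force: [-5.5, -1.5, 2.2]
gripper_width: -0.001
```

apply_moves([
  [[0.05, 0.01, 0], 0],
  [[0.05, 0.01, 0], 0],
])

```text
t: 10.93
eef_pos: [0.5464, 0.0139, 0.0408]
tool_rot: [[1.0, -0.023, -0.001], [-0.023, -1.0, -0.011], [-0.001, 0.011, -1.0]]
wrist_force: [-6.3, -1.9, 5.4]
gripper_width: 0.001
```

apply_moves([
  [[0.05, 0.01, 0], 0],
  [[0.05, 0.01, 0], 0],
])

```text
t: 11.1
eef_pos: [0.5464, 0.014, 0.0409]
tool_rot: [[1.0, -0.023, -0.005], [-0.023, -1.0, -0.011], [-0.005, 0.011, -1.0]]
wrist_force: [-7.2, -1.5, 5.5]
gripper_width: -0.001
```

apply_moves([
  [[0.06, 0.01, 0.015], 0],
  [[0.06, 0.01, 0.015], 0],
])

```text
t: 11.27
eef_pos: [0.5467, 0.0141, 0.0413]
tool_rot: [[1.0, -0.023, -0.009], [-0.023, -1.0, -0.011], [-0.009, 0.011, -1.0]]
wrist_force: [-6.0, -1.1, -0.6]
gripper_width: 0.004
```

apply_moves([
  [[0.06, 0.01, 0.01], 0],
  [[0.06, 0.01, 0.01], 0],
])

```text
t: 11.43
eef_pos: [0.5469, 0.0142, 0.0412]
tool_rot: [[1.0, -0.023, -0.014], [-0.023, -1.0, -0.011], [-0.014, 0.012, -1.0]]
wrist_force: [-7.3, -1.6, 1.8]
gripper_width: -0.0
```

apply_moves([
  [[0.09, 0.015, 0.01], 0],
  [[0.09, 0.015, 0.01], 0],
])

```text
t: 11.6
eef_pos: [0.547, 0.0142, 0.0411]
tool_rot: [[0.999, -0.024, -0.021], [-0.024, -1.0, -0.012], [-0.021, 0.013, -1.0]]
wrist_force: [-7.6, -2.2, 5.3]
gripper_width: 0.002
```

apply_moves([
  [[0.09, 0.015, 0.01], 0],
  [[0.09, 0.015, 0.01], 0],
])

```text
t: 11.77
eef_pos: [0.5471, 0.0142, 0.0412]
tool_rot: [[0.999, -0.024, -0.029], [-0.024, -1.0, -0.013], [-0.028, 0.013, -1.0]]
wrist_force: [-8.0, -1.9, 4.4]
gripper_width: 0.003
```

apply_moves([
  [[0.1, 0.01, 0.02], 0],
  [[0.1, 0.01, 0.02], 0],
  [[0.1, 0.01, 0.02], 0],
])

```text
t: 12.02
eef_pos: [0.5474, 0.0143, 0.0415]
tool_rot: [[0.999, -0.024, -0.04], [-0.024, -1.0, -0.013], [-0.04, 0.014, -0.999]]
wrist_force: [-7.7, -0.4, 0.2]
gripper_width: 0.001
```

apply_moves([
  [[0.1, 0.01, 0.015], 0],
  [[0.1, 0.01, 0.015], 0],
  [[0.1, 0.01, 0.015], 0],
])

```text
t: 12.27
eef_pos: [0.5476, 0.0143, 0.0415]
tool_rot: [[0.998, -0.024, -0.052], [-0.024, -1.0, -0.014], [-0.052, 0.015, -0.999]]
wrist_force: [-8.1, -1.3, 4.1]
gripper_width: -0.001
```

apply_moves([
  [[0.14, 0.01, 0.02], 0],
  [[0.14, 0.01, 0.02], 0],
])

```text
t: 12.43
eef_pos: [0.548, 0.0144, 0.0417]
tool_rot: [[0.998, -0.023, -0.063], [-0.024, -1.0, -0.014], [-0.063, 0.016, -0.998]]
wrist_force: [-10.7, -1.6, 3.3]
gripper_width: 0.004
```

apply_moves([
  [[0.14, 0.01, 0.025], 0],
  [[0.14, 0.01, 0.025], 0],
  [[0.14, 0.01, 0.025], 0],
])

```text
t: 12.68
eef_pos: [0.5482, 0.0144, 0.0419]
tool_rot: [[0.997, -0.023, -0.08], [-0.024, -1.0, -0.015], [-0.08, 0.017, -0.997]]
wrist_force: [-8.7, -0.8, 1.0]
gripper_width: 0.001
```

apply_moves([
  [[0.15, 0.01, 0.02], 0],
  [[0.15, 0.01, 0.02], 0],
  [[0.15, 0.01, 0.02], 0],
])

```text
t: 12.93
eef_pos: [0.5485, 0.0144, 0.042]
tool_rot: [[0.995, -0.023, -0.098], [-0.024, -1.0, -0.016], [-0.098, 0.018, -0.995]]
wrist_force: [-10.7, -1.3, 4.1]
gripper_width: 0.002
```

apply_moves([
  [[0.15, 0.01, 0.025], 0],
  [[0.15, 0.01, 0.025], 0],
  [[0.15, 0.01, 0.025], 0],
])

```text
t: 13.18
eef_pos: [0.5488, 0.0144, 0.0423]
tool_rot: [[0.993, -0.022, -0.117], [-0.024, -1.0, -0.017], [-0.116, 0.019, -0.993]]
wrist_force: [-9.5, -1.8, 2.5]
gripper_width: -0.001
```

apply_moves([
  [[0.15, 0.01, 0.025], 0],
  [[0.15, 0.01, 0.025], 0],
  [[0.15, 0.01, 0.025], 0],
])

```text
t: 13.43
eef_pos: [0.5491, 0.0145, 0.0425]
tool_rot: [[0.991, -0.021, -0.135], [-0.024, -1.0, -0.018], [-0.135, 0.021, -0.991]]
wrist_force: [-10.0, -1.3, 2.3]
gripper_width: -0.001
```

```bash
python3 snap.py 7
```

```text
13.5333 [0.54916005 0.01442565 0.04248069] [-9.99813699 -2.04148619  2.50952197]
```

View pics/top_7.png

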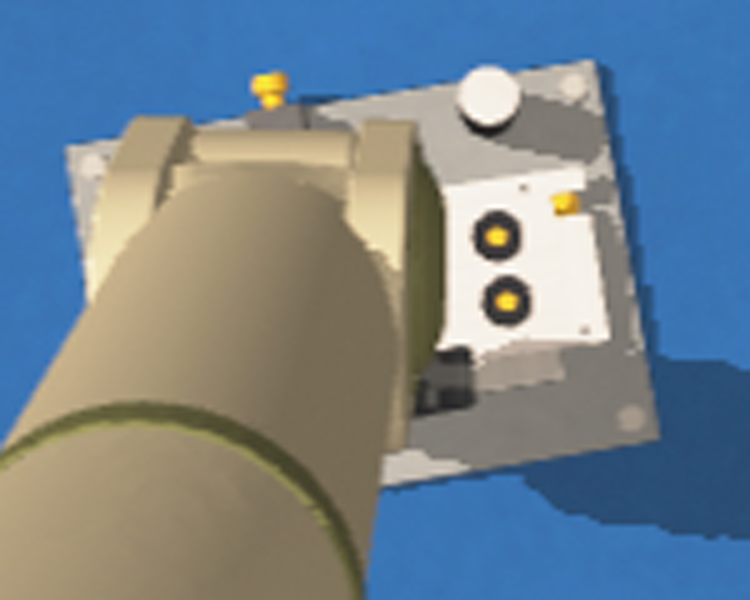

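View pics/side_7.png

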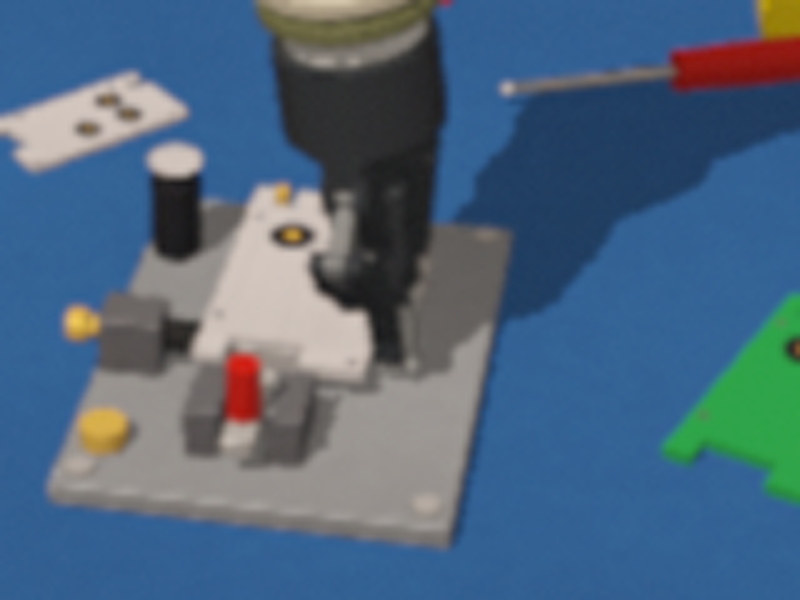

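The top view shows the plate along the stop line, and the side view shows its far edge on the nose. The wrist read about 10–11 N for over 1 s, so I'll back off gently.

apply_moves([
  [[-0.1, 0, 0], 0],
  [[-0.1, -0.01, 0], 0],
  [[-0.2, -0.03, 0], 0],
  [[-0.4, -0.05, 0], 0],
  [[-0.6, -0.1, 0], 0],
  [[-0.5, -0.1, 0.2], 0],
  [[0, 0, 0.8], 0],
  [[0, 0, 0.8], 0],
])

```text
t: 14.2
eef_pos: [0.5113, 0.0092, 0.0775]
tool_rot: [[0.991, -0.02, -0.129], [-0.023, -1.0, -0.017], [-0.128, 0.02, -0.992]]
wrist_force: [1.0, 1.0, -0.0]
gripper_width: 0.001
```

apply_moves([
  [[0, 0, 1], 0.03],
  [[0, 0, 1], 0.03],
  [[0.2, 0.2, 1], 0.03],
  [[0.7, 0.9, 0.2], 0.03],
  [[0.7, 0.9, 0], 0.03],
  [[0.7, 0.9, 0], 0.03],
  [[0.6, 0.9, 0], 0.03],
  [[0.6, 0.9, 0], 0],
])

```text
t: 14.87
eef_pos: [0.5795, 0.1006, 0.1525]
tool_rot: [[0.983, 0.143, -0.114], [0.139, -0.99, -0.038], [-0.118, 0.021, -0.993]]
wrist_force: [0.2, 0.4, -1.0]
gripper_width: -0.001
```

```bash
python3 snap.py 8
```

```text
14.9667 [0.58074432 0.10364341 0.1521268 ] [-0.27761975  0.0302897  -0.51445572]
```

View pics/side_8.png

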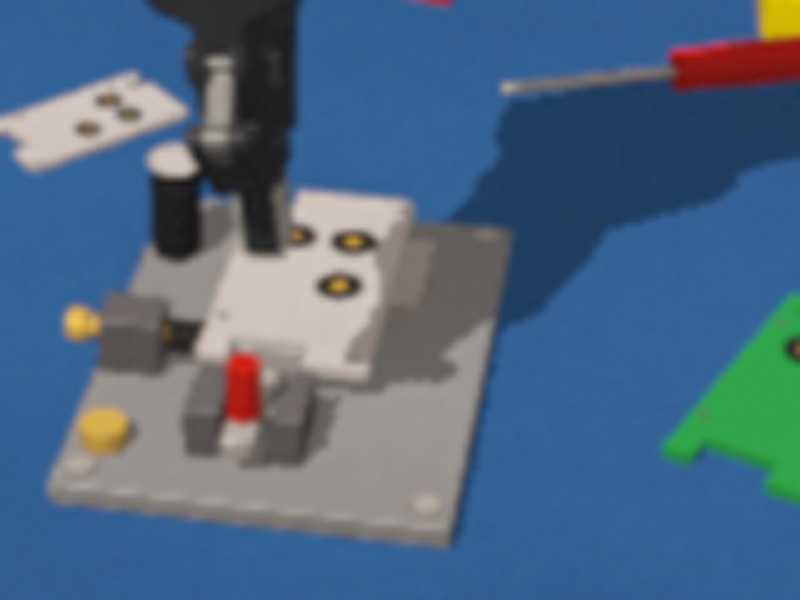

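The plate stayed against the nose, and the notch faces the tongue at zoomed (275, 355). Next I'll go behind the knob.

apply_moves([
  [[0.3, 0.7, 0], 0],
  [[0.25, 0.6, 0], 0],
  [[0, 0, -0.8], 0],
  [[0, 0, -0.9], 0],
  [[0, 0, -0.9], 0],
  [[0, 0, -0.6], 0],
  [[0, 0, -0.4], 0],
  [[0, 0, 0], 0],
])

```text
t: 15.63
eef_pos: [0.5917, 0.132, 0.0794]
tool_rot: [[0.984, 0.144, -0.108], [0.141, -0.989, -0.035], [-0.112, 0.019, -0.994]]
wrist_force: [-0.7, -0.3, -0.2]
gripper_width: 0.001
```

```bash
python3 snap.py 9
```

```text
15.7333 [0.59247878 0.13206076 0.08088776] [ 0.68167214 -0.66453386 -0.07239811]
```

View pics/side_9.png

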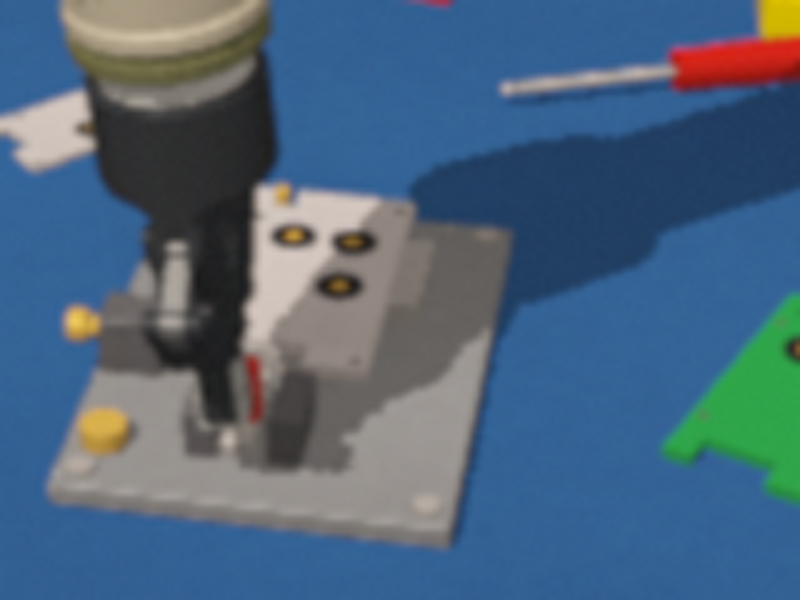

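Run:
```python
from h import *
from plant import read_camera,bot
S=read_camera("side");s=bot.observe()
f=lambda p:(proj(S,p)+.5-[265,205])*5
p=s["eef_pos"];R=s["tool_rot"]
for d in[(0,0,.022),(.011,0,.022),(-.011,0,.022),(.011,-.0145,.022),(-.011,-.0145,.022)]: print(d,p+R@d,f(p+R@d))
print("knob top",f([.5955,.0925,.063]),f([.5951,.0948,.063]))
```

```text
(0, 0, 0.022) [0.59047654 0.13135544 0.05954116] [225.40954249 419.24621073]
(0.011, 0, 0.022) [0.60129959 0.13290943 0.05833839] [200.49855935 418.80452976]
(-0.011, 0, 0.022) [0.57965349 0.12980144 0.06074393] [250.41418866 419.68955237]
(0.011, -0.0145, 0.022) [0.59921016 0.14725563 0.05807227] [193.80109652 439.03313468]
(-0.011, -0.0145, 0.022) [0.57756405 0.14414764 0.06047781] [244.20432373 440.00409311]
knob top [243.59885766 361.5132466 ] [242.76747992 364.508651  ]
```

apply_moves([
  [[0, 0, -0.3], 0],
  [[0, 0, -0.25], 0],
  [[0, 0, 0], 0],
  [[0.02, -0.15, 0], 0],
  [[0.02, -0.15, 0], 0],
  [[0.02, -0.15, 0], 0],
  [[0.02, -0.1, 0], 0],
  [[0, 0, 0], 0],
])

```text
t: 16.45
eef_pos: [0.5963, 0.1197, 0.0725]
tool_rot: [[0.985, 0.143, -0.101], [0.14, -0.99, -0.033], [-0.104, 0.018, -0.994]]
wrist_force: [-0.3, 0.1, 0.4]
gripper_width: 0.003
```

apply_moves([
  [[0, -0.08, 0], 0],
  [[0, -0.08, 0], 0],
  [[0, -0.08, 0], 0],
  [[0, -0.08, 0], 0],
])

```text
t: 16.78
eef_pos: [0.5967, 0.1136, 0.0728]
tool_rot: [[0.985, 0.143, -0.1], [0.141, -0.99, -0.031], [-0.103, 0.017, -0.994]]
wrist_force: [0.6, 3.3, 0.5]
gripper_width: 0.003
```

apply_moves([
  [[0, -0.08, 0], 0],
  [[0, -0.08, 0], 0],
  [[0, -0.08, 0], 0],
])

```text
t: 17.03
eef_pos: [0.597, 0.1102, 0.0728]
tool_rot: [[0.985, 0.145, -0.099], [0.142, -0.989, -0.03], [-0.102, 0.015, -0.995]]
wrist_force: [1.3, 2.9, 1.7]
gripper_width: -0.003
```

```bash
python3 snap.py 10
```

```text
17.1333 [0.59706641 0.10977336 0.07287896] [0.81528259 1.58451587 0.12534244]
```

View pics/side_10.png

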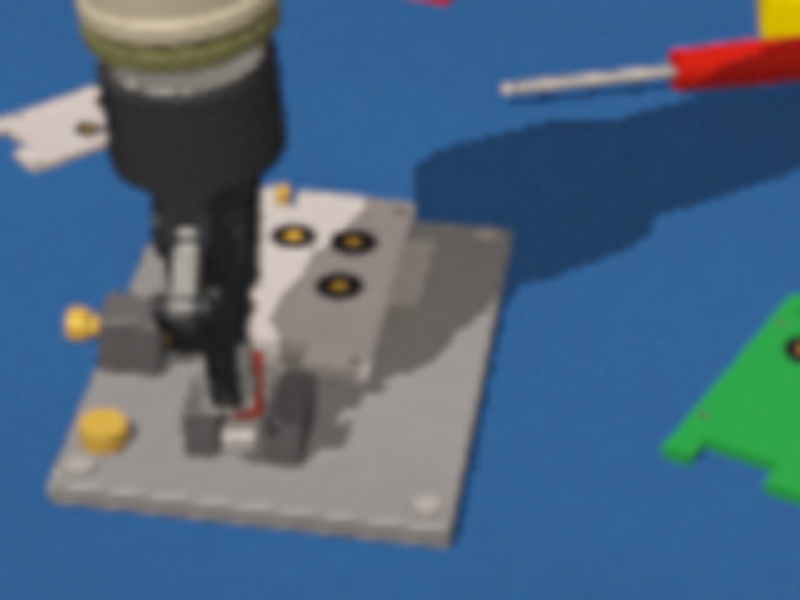

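The knob is moving under about 3 N. Continuing with force checks.

apply_moves([
  [[0, -0.08, 0], 0],
  [[0, -0.08, 0], 0],
  [[0, -0.08, 0], 0],
])

```text
t: 17.38
eef_pos: [0.5974, 0.1055, 0.0729]
tool_rot: [[0.985, 0.145, -0.098], [0.143, -0.989, -0.029], [-0.101, 0.015, -0.995]]
wrist_force: [0.7, 2.6, 0.5]
gripper_width: 0.001
```

apply_moves([
  [[0, -0.08, 0], 0],
  [[0, -0.08, 0], 0],
])

```text
t: 17.55
eef_pos: [0.5976, 0.102, 0.0732]
tool_rot: [[0.985, 0.145, -0.098], [0.143, -0.989, -0.029], [-0.101, 0.015, -0.995]]
wrist_force: [1.2, 2.1, 0.4]
gripper_width: -0.001
```

apply_moves([
  [[0, -0.06, 0], 0],
  [[0, -0.06, 0], 0],
])

```text
t: 17.72
eef_pos: [0.5979, 0.0992, 0.0732]
tool_rot: [[0.985, 0.145, -0.097], [0.143, -0.989, -0.029], [-0.1, 0.015, -0.995]]
wrist_force: [1.3, 2.7, -0.4]
gripper_width: 0.001
```

apply_moves([
  [[0, -0.05, 0], 0],
  [[0, -0.05, 0], 0],
])

```text
t: 17.88
eef_pos: [0.5981, 0.0988, 0.0732]
tool_rot: [[0.985, 0.146, -0.096], [0.144, -0.989, -0.027], [-0.099, 0.013, -0.995]]
wrist_force: [-0.0, 6.9, -1.0]
gripper_width: 0.002
```

apply_moves([
  [[0, -0.05, 0], 0],
  [[0, -0.05, 0], 0],
])

```text
t: 18.05
eef_pos: [0.5981, 0.0989, 0.0732]
tool_rot: [[0.984, 0.147, -0.096], [0.145, -0.989, -0.025], [-0.099, 0.01, -0.995]]
wrist_force: [1.8, 5.7, 0.9]
gripper_width: 0.0
```

Firm end felt at about 7 N after roughly 15–16 mm of travel. I'll back off and check.

apply_moves([
  [[0, 0.1, 0], 0],
  [[0, 0.4, 0], 0],
  [[0, 0.5, 0], 0],
  [[0, 0.3, 0.5], 0],
  [[0, 0, 1], 0],
  [[0, 0, 1], 0],
  [[0, 0, 1], 0],
  [[0, 0, 1], 0],
])

```text
t: 18.72
eef_pos: [0.5929, 0.1264, 0.1635]
tool_rot: [[0.983, 0.147, -0.109], [0.145, -0.989, -0.031], [-0.113, 0.015, -0.994]]
wrist_force: [-0.0, -0.0, -0.0]
gripper_width: 0.002
```

apply_moves([
  [[-0.5, 0.9, 0.5], 0],
  [[-0.8, 0.9, 0], 0],
  [[-0.9, 0.9, 0], 0],
  [[-0.9, 0.9, 0], 0],
  [[-0.9, 0.9, 0], 0],
  [[-0.9, 0.9, 0], 0],
  [[0, 0, 0], 0],
  [[0, 0, 0], 0],
])

```text
t: 19.38
eef_pos: [0.4916, 0.2407, 0.1857]
tool_rot: [[0.984, 0.147, -0.099], [0.145, -0.989, -0.03], [-0.102, 0.015, -0.995]]
wrist_force: [0.7, -0.7, 0.0]
gripper_width: 0.001
```

```bash
python3 snap.py 11
```

```text
19.4833 [0.49221112 0.24025893 0.18549536] [-0.46428306 -0.16224654 -0.45132532]
```

View pics/side_11.png

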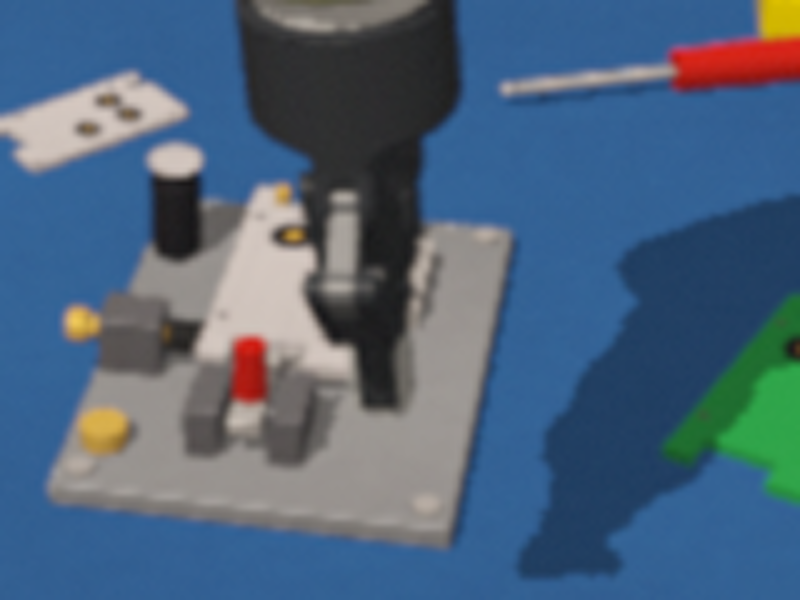

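View pics/top_11.png

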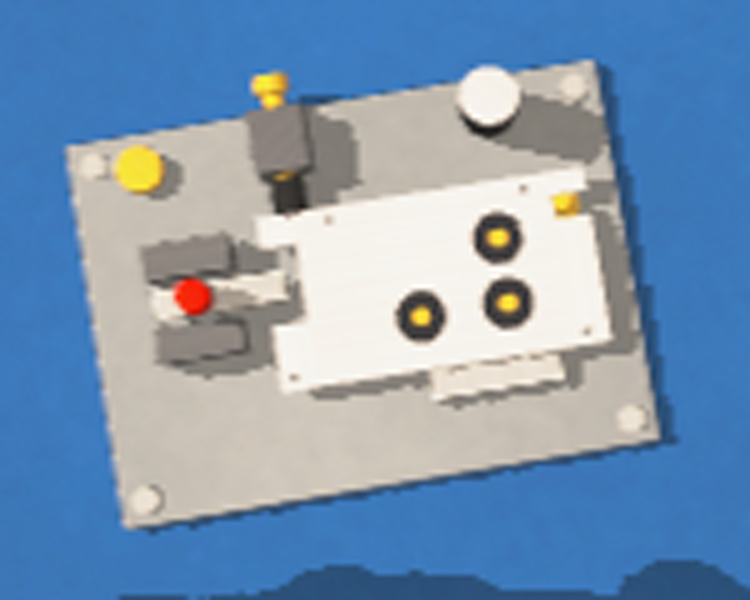

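```bash
python3 pl.py 582 168 611 341 256 219
python3 - <<'E'
from h import *
from plant import read_camera
T=read_camera("top");S=read_camera("side")
t=np.array([.5996,.0036]);c,s=np.cos(.137),np.sin(.137);R=np.array([[c,-s],[s,c]])
def reds(c,win):
    f=c["frame"].astype(int);m=(f[...,0]>130)&(f[...,1]<70)&(f[...,2]<70);r0,r1,c0,c1=win
    v,u=np.nonzero(m[r0:r1,c0:c1]);return u.mean()+c0,v.mean()+r0,len(u)
u,v,n=reds(T,(240,280,240,280));print(n,u,v,R.T@(onz(T,u,v,.063)[:2]-t))
import cv2
f0=cv2.imread("pics/top0.png")[:,:,::-1];T0=dict(T);T0["frame"]=f0
u,v,n=reds(T0,(240,280,240,280));print(n,u,v,R.T@(onz(T,u,v,.063)[:2]-t))
for p in((193,296),(157,300)):
    print(R.T@(onz(T,(p[0]+.5)/5-.5+225,(p[1]+.5)/5-.5+200,.063)[:2]-t))
p=(286,286);print("tongue tip",R.T@(onz(T,(p[0]+.5)/5-.5+225,(p[1]+.5)/5-.5+200,.033)[:2]-t))
E
```

```text
phi 0.13090885034166874 rel jig -0.0060911496583312685 peg in plate frame [0.0012 0.0035] res [0.0001 0.0002 0.0003]
36 263.47222222222223 258.94444444444446 [0.00707876 0.07215402]
41 256.5121951219512 259.9756097560976 [0.00733353 0.08760693]
[0.00749104 0.07269598]
[0.00833511 0.0885922 ]
tongue tip [0.00718704 0.03337527]
```

```bash
python3 -c "
from plant import job,bot
print(bot.observe()['qd'].round(4)); print(job.sign_off())"
```

```text
[ 0.0066  0.0035  0.0005  0.0026 -0.001  -0.0012  0.0004]
the job is handed in; nothing more can be done
None
```

I turned the plate on its peg by pushing near its near-left corner until the far edge met the rubber nose, and pressed it there. Then I slid the bolt home with closed fingers, let go, and handed the job in at about 19.5 s. No verdict was reported.

**Pressing force:** readings were 9–11.5 N for about a second, counting the vertical component, which was up to 4 N. I only saw the force at the end of each two- or three-row call, so what happened in between is not confirmed. The tool tilted about 0.13 rad while pressing.

**Last checks (top camera):**

| Item | Measured | Limit |
|---|---|---|
| Plate angle to the jig | -0.006 rad | within 0.085 rad |
| Plate slot to peg | 3.7 mm | 7 mm |
| Bolt travel (knob / tongue tip) | 18.3 / 17.6 mm | at least 15.5 mm |

- **Bolt:** friction was about 2.5–3 N on the way in, and I felt the firm end at about 7 N. The tongue stands inside the notch.
- **Plate and bystanders:** the plate lay flat by eye. The valve and nut looked unmoved in the last cropped pictures. I did not remeasure the bystanders on the bench, but the arm showed no contact with them.

**Disagreement with the brief:** the plate started about 0.80 rad askew, not 0.25–0.55. Both cameras agreed on this, so I went by the measurement.

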